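# Drive a hinge pin home with the sprung pin setter

## Robot

A 7-joint arm with a two-finger parallel gripper is mounted at the origin on the work surface. World frame = base frame: x ahead of the robot, y to its left, z up, the work surface at z = 0. Lengths are in m, angles in rad, forces in N, time in s.
With the tool pointing down it reaches from about 0.4 to 0.85 m from the base axis. Payload 10.4 kg.
Tool frame: the origin (TCP) lies midway between the tips of the shut fingers; the grasp point (between the pads) lies 19 mm behind it; z points along the fingers, y is the line along which they close (so a half turn about z gives the same grasp; the last joint's range is limited). The gripper opens to 87 mm and grips with 3 to 60 N. Pads are 19 mm wide; open, the fingers measure 117 mm over their backs; the gripper's body (75 mm by 190 mm) begins 51 mm behind the grasp point.
Start: joints at [-1.204, 0.332, -0.065, 1.46, 0.022, 1.35, -0.088], TCP at [0.237, 0.578, 0.223] pointing down, gripper open.
Joint ranges: [-2.6, 2.6], [-0.5, 2.12], [-1.47, 1.34], [0.16, 2.42], [-1.27, 4.41], [0.06, 2.06], [-2.6, 2.6]. Speed limits (rad/s): [2.22, 2.22, 2.79, 2.79, 3.14, 3.14, 3.14].

## Interface

Orientations are given as a unit quaternion [x, y, z, w].
In Python, from bench import sensors, eyes, order gives the robot as it stands.
- The arm moves only by the tool arm_command, never from a script. Its argument "steps" is a list of rows, each an object with "rot": the turn, a rotation vector about the world's x, y, z in degrees, a list of three; "slide": the shift along the world's x, y, z in m, a list of three; "grip": the opening, from 0 (shut) to 1 (fully open). A call has exactly 8 rows; each row shifts and turns the commanded pose from where the row before left it; what a row does not reach is not made up. A row lasts 1/8 s, in which the tool goes at most 62.5 mm and 10.7 degrees, less where a joint would pass 70% of its speed; a pose out of reach is approached as far as the arm can. A call with a gripper value outside its range is refused whole. The fingers move at their own pace and stop on an object; "newtons" is the grip in N (left out, the last holds). Time passes only in rows, so rows that do not move let the fingers close, or fill a call up. It gives the time, the measured TCP pose, the force, the opening and the grip force at its end, in the units of the state.
- sensors.read_state(): the state, without advancing time (a new reading comes with each control period).
- eyes.camera(name): name is "scene" or "top" or "wrist"; returns a dict with "pixels" (480x640x3 uint8, red, green, blue), "intrinsics" (3x3 intrinsics, pixels), "pose" (4x4, takes a point from camera to world coordinates). Camera axes: x right, y down, z forward; pixel columns grow to the right and rows downward; lengths in m; the calibration is good to about 2 mm. A picture is of the moment at which its call begins. There is no depth.
- order.close_job(): hands the job in; it is judged then, once.
Trained networks look in a picture, given as the dict that the camera call returned (one of the last four; its "shot" number tells which), for a name from the list of things; names that differ only in an ending like _2 or _b are one class to them, and where a whole thing is asked for, a point or a joint stands for the part that bears it (a point fixed in the world has none). Each returns a list of dicts, best first, with "conf" (0 to 1); they miss things now and then, are a little off and sometimes report something else, mostly with a low value. They report only what shows in the picture. A call takes as long as a camera call.
- eyes.look_for(name, picture): "bbox" ([left, top, right, bottom] in pixels, round what is visible of it).
The state is a dict: "time": time; "joint_positions": joint angles; "joint_vel": joint speeds; "joint_torque": joint torques, N m; "ee_pos": TCP position; "eef_rot": TCP orientation; "ft_force": force on the tool from outside, world axes, zero at the start; "torque": the same for the moment, N m; "width": finger opening in m; "grip_force": force on a finger pad.
Only numpy, scipy, OpenCV 4.12 (cv2) and the standard library are available. Lean on these libraries where they do the work, as an engineer would, in place of code of your own. Each camera call takes 0.05 s, during which the arm holds its last target. There are 200 camera calls.

## Task

The brass hinge held in the green pin setter has its steel pin started but still standing proud. Cock the setter: draw the red handle straight back, feeling it ride over the sear, until it just comes up against its rubber buffer - do not squeeze the buffer by more than about 2 mm - and let go so that the sear alone holds it. Then lightly press the blue trip paddle so that the striker's blow, not your hand, drives the pin fully home; let the paddle up again, and disturb nothing else on the bench.

Things in the scene. Friction and masses are not known exactly. Their poses are not given: they have to be found in the camera images.
- frame: Green pin setter bolted to the bench, 335 x 92 mm base plate, 12 mm thick. Origin on the bench under the striker axis. Its x axis points along the draw direction (away from the work), z up. Striker axis 45 mm up. Spring barrel x -80 to -25 mm, 74 mm high. A grey sear carriage is clamped at an unlisted, varying place at x 70 to 155 mm, 75 mm high at most.
- handle (a point): Middle of the red cocking grip on the striker: an upright bar 18 mm (frame x) by 24 mm (frame y), 45 mm tall, from 80 to 125 mm above the bench, so this point is 102.5 mm up; a thin neck and the rod are below it. It moves only along frame x. At the start it stands above the frame origin. Clear on all sides above 80 mm.
- striker (a joint): Travel of the striker along frame +x (m), the handle's draw. 0 at the start, nose resting on the pin; -0.006 fully forward. Return spring 6 N at 0, plus 0.12 N per mm. At some draw from 38 to 62 mm (varies, unlisted) the sear drops in. Its ramp is met 22 mm before that and for 6 mm adds up to 6 N, then little; 3 mm past the catch the buffer adds 8 N per mm. Let go unlatched, it fires.
- paddle (a point): Middle of the top of the blue trip paddle, 40 mm (frame x) by 30 mm (frame y), at rest 70 mm above the bench at frame x 128, y 75 mm, beside the setter. Press it straight down from above: about 3 N to start, 6 to 9 N to trip, more only at its stop.
- trip (a joint): Angle of the trip paddle about a shaft along frame x, 37 mm inboard of the paddle's middle (rad). 0 at rest, grows as the paddle is pressed, stop at 0.4 (15 mm down). The sear lets go at about 0.15 (6 mm down). It springs back. It also dips and returns while the handle is drawn past the sear.
- buffer (a joint): How far the round black rubber buffer on the front of the grey sear carriage, level with the striker rod, is squeezed by the drawn striker (m): 0 until the striker reaches it, 3 mm past the sear's catch; 8 N per mm. Squeezed over 2.5 mm (20 N) it is damaged.
- pin (a joint): How far the steel pin (8 mm thick) has been driven into the brass hinge, along frame -x (m): 0 at the start, 6 mm proud; 0.006 fully home, head flush. Needs some 30 N to move: only the fired striker should do it.
- pin_hole (a point): Mouth of the pin's hole in the brass hinge's face, 45 mm above the bench, at frame x -94 mm. The pin stands out of it along frame +x.
- tumbler: Cut-glass tumbler with blue rim, bystander, 72 mm wide, 90 mm high. Origin under its centre.
- bowl: Glass bowl with blue rim, bystander, 144 mm wide, 77 mm high. Origin under its centre.
- decanter: Square glass decanter with ball stopper, bystander, 78 mm square, 200 mm high. Origin under its centre.
- hammer: Hammer lying on the bench, bystander, about 0.3 m long, behind the setter. Origin on its underside, its handle to its -x.
- pin_dish: Small open blue dish for pins, bystander, 75 x 55 x 22 mm. Origin under its centre.
- spare_hinge: Spare brass hinge block, bystander, 48 x 29 mm, about 42 mm high. Origin under its centre.
- polish: Amber jar with black cap, bystander, 60 mm wide, 120 mm high. Origin under its centre.

How it is judged:
On the way, in this order (a step that is already met when the one before it is completed fails the run):
1. the striker is drawn back and held by the sear alone: the handle let go, the pin not yet driven (value of joint striker above 0.033 m and contact force between each of the arm, the fingers and striker below 0.3 N and value of joint pin below 0.003 m), for 0.3 s.
2. the trip paddle is pressed and the striker flies forward with the robot off the handle (value of joint trip above 0.08 rad and value of joint striker below 0.02 m and contact force between the fingers and striker below 0.3 N).
At the end, for the whole second after the job is handed in: The pin is driven fully home (within 1 mm), the striker rests fully forward behind it (within 2 mm), and the trip paddle is back up at rest (within 0.05 rad) (value of joint pin above 0.005 m and value of joint striker below -0.004 m and value of joint trip below 0.05 rad); the robot touches nothing.
It fails at once if the rubber buffer is squeezed by more than 2.5 mm (20 N) (value of joint buffer above 0.0025 m).
It fails at once if the paddle is pressed with more than 35 N (contact force between the fingers and trip above 35 N).
It fails at once if the pin is pushed in (past 3 mm) while the robot touches the striker, or without the striker (value of joint pin above 0.003 m and velocity of joint pin above 0.01 m/s and (contact force between the fingers and striker above 1 N or value of joint striker above 0.01 m)).
It fails at once if a bystander is moved by more than 20 mm (distance of any of tumbler, bowl, decanter, hammer, pin_dish, spare_hinge, polish from where it was at the start of the episode above 0.02 m).
It also fails if it takes over 64 s, if anything falls off the work surface, if the arm or the gripper's body presses on something with over 40 N, if the wrist force passes 120 N, or if a joint passes its speed limit or range.

## Working session

There is one attempt and no reset: what is moved stays moved. The work goes in short steps, Python scripts to look and compute and a tool call to move; the robot and the scene stay as the last step left them, time stands still between calls to the robot, and variables do not carry over. Pictures are saved under pics/ and viewed, at most 10 in all, crops included, and the job is handed in when it is done.

Besides the shell and the picture viewer there is one more tool, called after ">>>" as a command line: name --argument value ..., lists and objects as JSON in quotes. arm_command: Moves the arm, as the interface text tells. Its arguments: {"type":"object","properties":{"steps":{"type":"array","items":{"type":"object","properties":{"rot":{"type":"array","items":{"type":"number"}},"slide":{"type":"array","items":{"type":"number"}},"grip":{"type":"number"}}}},"newtons":{"type":"number"}},"required":["steps"]}

```bash
mkdir -p pics
cat > h.py <<'E'
from bench import sensors, eyes, order
import numpy as np, cv2
def shot(n,f=None):
    p=eyes.camera(n)
    if f: cv2.imwrite('pics/'+f,p['pixels'][:,:,::-1])
    return p
def ray(p,uv):
    K=np.array(p['intrinsics']);T=np.array(p['pose'])
    d=T[:3,:3]@np.linalg.solve(K,[uv[0],uv[1],1.]);return T[:3,3],d
def at_z(p,uv,z):
    o,d=ray(p,uv);return o+d*(z-o[2])/d[2]
def proj(p,X):
    K=np.array(p['intrinsics']);T=np.array(p['pose'])
    c=T[:3,:3].T@(np.array(X)-T[:3,3]);q=K@c;return q[:2]/q[2]
E
python3 - <<'E'
from h import *
np.set_printoptions(precision=4,suppress=True)
for n in ['top','scene']:
    p=shot(n,n+'1.png')
    print(n,np.array(p['pose']))
    for k in ['frame','handle','paddle','tumbler','bowl','decanter','hammer','polish','spare_hinge','pin_dish']:
        r=eyes.look_for(k,p)
        if r: print(k,[(np.round(a['bbox']),round(a['conf'],2)) for a in r[:2]])
s=sensors.read_state();print(s['time'],s['ee_pos'],s['eef_rot'],s['ft_force'],s['width'])
E
```

```text
top [[-0.0866 -0.9726  0.2157  0.2974]
 [-0.9962  0.0846 -0.0182  0.0101]
 [-0.0006 -0.2165 -0.9763  1.4647]
 [ 0.      0.      0.      1.    ]]
frame [(array([273., 215., 394., 270.]), 0.66), (array([370., 267., 398., 286.]), 0.62)]
handle [(array([320., 222., 349., 241.]), 0.68), (array([281., 244., 323., 269.]), 0.43)]
paddle [(array([280., 247., 324., 271.]), 0.51)]
tumbler [(array([345., 164., 372., 192.]), 0.79)]
bowl [(array([139., 204., 196., 254.]), 0.56)]
decanter [(array([445., 185., 489., 224.]), 0.88)]
hammer [(array([277., 163., 351., 194.]), 0.7), (array([324., 222., 346., 237.]), 0.7)]
polish [(array([464., 292., 500., 316.]), 0.98)]
spare_hinge [(array([315., 191., 333., 209.]), 0.74)]
pin_dish [(array([344., 165., 369., 196.]), 0.67), (array([368., 265., 393., 289.]), 0.66)]
scene [[-0.613   0.5494 -0.5678  1.3769]
 [ 0.7899  0.4437 -0.4233  0.5944]
 [ 0.0194 -0.708  -0.706   1.0703]
 [ 0.      0.      0.      1.    ]]
frame [(array([227., 217., 359., 308.]), 0.57), (array([310., 242., 360., 271.]), 0.25)]
handle [(array([278., 228., 310., 267.]), 0.56), (array([229., 215., 358., 310.]), 0.15)]
paddle [(array([310., 242., 362., 272.]), 0.98)]
tumbler [(array([201., 247., 237., 299.]), 0.69)]
bowl [(array([420., 330., 497., 401.]), 0.8), (array([142., 146., 185., 226.]), 0.28)]
decanter [(array([142., 147., 184., 225.]), 0.85), (array([277., 223., 308., 269.]), 0.32)]
hammer [(array([198., 289., 302., 364.]), 0.83), (array([228., 215., 357., 309.]), 0.44)]
polish [(array([228., 119., 251., 169.]), 0.91), (array([313., 240., 362., 270.]), 0.67)]
spare_hinge [(array([257., 282., 276., 304.]), 0.72)]
pin_dish [(array([269., 203., 303., 227.]), 0.74)]
1.1 [0.2375 0.5782 0.2226] [ 0.1937  0.9811  0.0001 -0.    ] [ 0.292  -0.1433  0.3138] 0.08669096155988115
```

Run:
```python
import cv2
a=cv2.imread('pics/top1.png')[150:330,240:440];cv2.imwrite('pics/t1c.png',cv2.resize(a,(800,600) if 0 else None,fx=3.3,fy=3.3,interpolation=cv2.INTER_CUBIC) if 0 else cv2.resize(a,None,fx=3.3,fy=3.3,interpolation=2)) 
a=cv2.imread('pics/scene1.png')[180:330,190:390];cv2.imwrite('pics/s1c.png',cv2.resize(a,None,fx=4,fy=4,interpolation=2))
```

```text
(no output)
```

View pics/t1c.png

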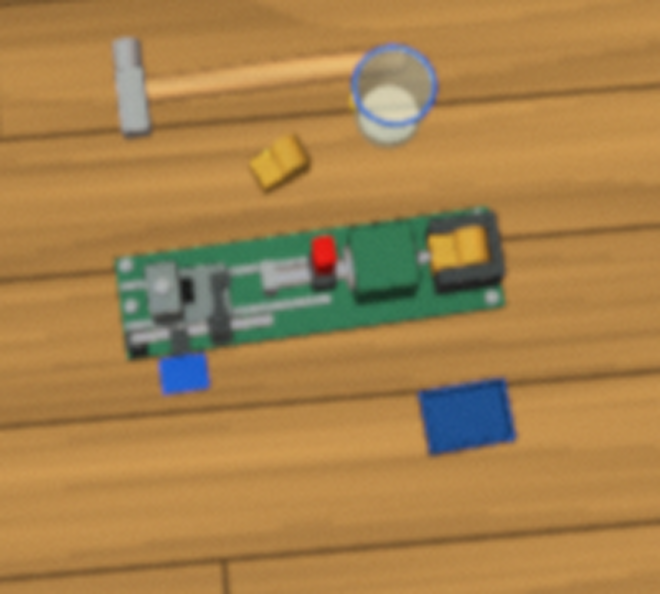

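View pics/s1c.png

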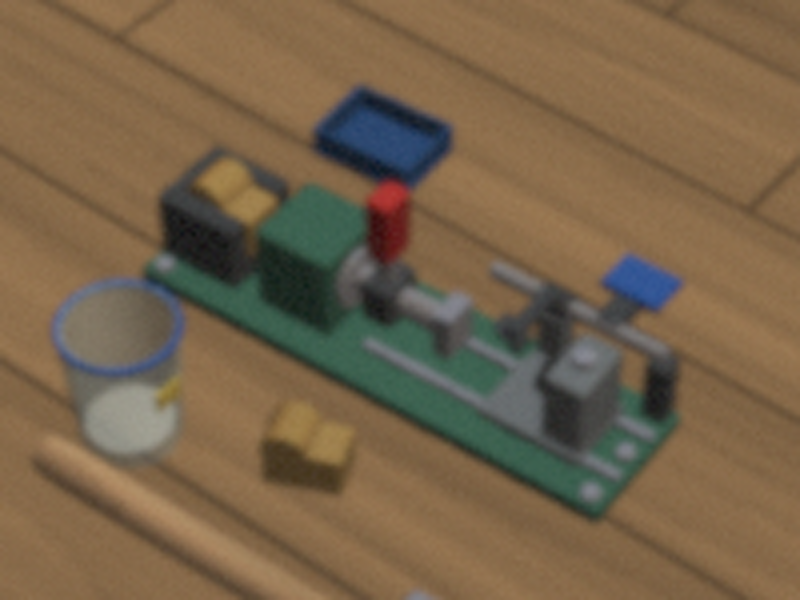

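The top view shows the setter with its draw direction pointing left in the image. The red handle top is at about (338,224) px and the blue paddle at (296,263). The plate corners are near (276,228), (279,258), (393,242) and (388,213). In the scene view the handle is at about (287,235) and the paddle at (350,251).

Run:
```python
from h import *
np.set_printoptions(precision=4,suppress=True)
P={}
for n in ['top','scene']:
    p=shot(n);P[n]=p
    hsv=cv2.cvtColor(p['pixels'],cv2.COLOR_RGB2HSV).astype(int);H,S,V=hsv[...,0],hsv[...,1],hsv[...,2]
    yy,xx=np.mgrid[:480,:640]
    box=(310,215,360,250) if n=='top' else (270,215,320,280)
    m=((H<6)|(H>174))&(S>150)&(V>90)&(xx>box[0])&(xx<box[2])&(yy>box[1])&(yy<box[3])
    c=lambda m:(xx[m].mean(),yy[m].mean(),m.sum())
    bx=(280,248,312,275) if n=='top' else (335,238,365,262)
    b=(H>100)&(H<130)&(S>120)&(V>70)&(xx>bx[0])&(xx<bx[2])&(yy>bx[1])&(yy<bx[3])
    P[n+'h'],P[n+'b']=c(m),c(b);print(n,c(m),c(b))
def tri(a,b):
    o1,d1=ray(P['top'],a);o2,d2=ray(P['scene'],b)
    t=np.linalg.lstsq(np.c_[d1,-d2],o2-o1,rcond=None)[0];x,y=o1+d1*t[0],o2+d2*t[1];return (x+y)/2,np.linalg.norm(x-y)
print(tri(P['toph'],P['sceneh']),tri(P['topb'],P['sceneb']))
print('top b',at_z(P['top'],P['topb'],.07),'scene b',at_z(P['scene'],P['sceneb'],.07))
cs=[at_z(P['top'],(240+u/3.3,150+v/3.3),.012) for u,v in [(118,258),(128,358),(505,305),(490,208)]]
print(np.array(cs))
for a,b in [(3,0),(2,1)]:
    d=cs[b]-cs[a];print(np.degrees(np.arctan2(d[1],d[0])),np.linalg.norm(d))
```

```text
top (np.float64(337.69117647058823), np.float64(226.9558823529412), np.int64(68)) (np.float64(295.3241379310345), np.float64(262.55172413793105), np.int64(145))
scene (np.float64(287.74107142857144), np.float64(232.83035714285714), np.int64(112)) (np.float64(349.7886178861789), np.float64(250.4308943089431), np.int64(123))
(array([ 0.6154, -0.0508,  0.1096]), np.float64(0.0027552798202697595)) (array([0.5358, 0.0718, 0.0669]), np.float64(0.0011102906462407182))
top b [0.5356 0.0712 0.07  ] scene b [0.5382 0.074  0.07  ]
[[ 0.6511  0.1228  0.012 ]
 [ 0.5614  0.1201  0.012 ]
 [ 0.5797 -0.2112  0.012 ]
 [ 0.6679 -0.2081  0.012 ]]
92.90931087112946 0.3313069388064948
93.1628423862116 0.3317531097654135
```

>>> arm_command --steps '[{"slide": [0.0237,-0.0421,0.003],"rot": [0,0,1.6],"grip": 0},{"slide": [0.0237,-0.0421,0.003],"rot": [0,0,1.6],"grip": 0},{"slide": [0.0237,-0.0421,0],"rot": [0,0,1.6],"grip": 0},{"slide": [0.0237,-0.0421,0],"rot": [0,0,1.6],"grip": 0},{"slide": [0.0237,-0.0421,0],"rot": [0,0,1.6],"grip": 0},{"slide": [0.0237,-0.0421,0],"rot": [0,0,1.6],"grip": 0},{"slide": [0.0237,-0.0421,0],"rot": [0,0,1.6],"grip": 0},{"slide": [0.0237,-0.0421,0],"rot": [0,0,1.6],"grip": 0}]' --newtons 20

```text
time: 2.2
ee_pos: [0.4277, 0.2399, 0.2289]
eef_rot: [0.083, 0.997, 0.0, 0.0]
ft_force: [-0.2, 0.9, -0.2]
width: 0.0149
grip_force: 0.0
```

>>> arm_command --steps '[{"slide": [0.0237,-0.0421,0],"rot": [0,0,1.6],"grip": 0},{"slide": [0.0237,-0.0421,0],"rot": [0,0,1.6],"grip": 0},{"slide": [0.0237,-0.0421,0],"rot": [0,0,1.6],"grip": 0},{"slide": [0.0237,-0.0421,0],"rot": [0,0,1.6],"grip": 0},{"slide": [0.0237,-0.0421,0],"rot": [0,0,1.6],"grip": 0},{"slide": [0.0237,-0.0421,0],"rot": [0,0,1.6],"grip": 0},{"slide": [0.0237,-0.0421,0],"rot": [0,0,1.6],"grip": 0},{"slide": [0.0237,-0.0421,0],"rot": [0,0,1.6],"grip": 0}]'

```text
time: 3.2
ee_pos: [0.6175, -0.0966, 0.2287]
eef_rot: [-0.029, 1.0, 0.0, 0.0]
ft_force: [0.4, 0.4, 0.6]
width: 0.0002
grip_force: 0.0
```

Run:
```python
from h import *
np.set_printoptions(precision=4,suppress=True)
p=shot('wrist','w1.png')
yy,xx=np.mgrid[:480,:640]
hsv=cv2.cvtColor(p['pixels'],cv2.COLOR_RGB2HSV).astype(int);H,S,V=hsv[...,0],hsv[...,1],hsv[...,2]
m=((H<6)|(H>174))&(S>150)&(V>70);print(m.sum(),xx[m].min(),xx[m].max(),yy[m].min(),yy[m].max())
print(np.array(p['pose']))
for t in [(.614,-.051,.125),(.5364,.0718,.07)]: print(proj(p,t))
```

```text
1022 370 398 218 261
[[-0.0582  0.9528  0.2979  0.535 ]
 [ 0.9983  0.0555  0.0176 -0.1015]
 [ 0.0002  0.2984 -0.9544  0.3899]
 [ 0.      0.      0.      1.    ]]
[390.4679 240.9124]
[551.6944 130.559 ]
```

View pics/w1.png

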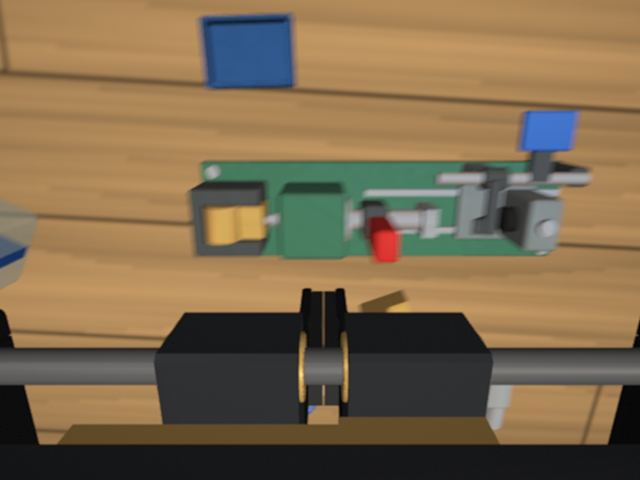

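The wrist view shows the handle top at about (386,249), 4 mm further in +x than I estimated. The paddle is at (549,131), as predicted. The path down to the grip is clear.

>>> arm_command --steps '[{"slide": [0.001,0,-0.02],"grip": 0},{"slide": [0.001,0,-0.02],"grip": 0},{"slide": [0.001,0,-0.02],"grip": 0},{"slide": [0,0,-0.02],"grip": 0},{"slide": [0,0,-0.02],"grip": 0},{"slide": [0,0,-0.02],"grip": 0},{"slide": [0,0,-0.016],"grip": 0},{"slide": [0,0,0],"grip": 0}]'

```text
schema error: expected keys rot, slide, grip
```

>>> arm_command --steps '[{"slide": [0,0.002,0],"grip": 0},{"slide": [0,0.002,0],"grip": 0},{"slide": [0,0.002,0],"grip": 0},{"slide": [0,0.002,0],"grip": 0},{"slide": [-0.001,0.002,0],"grip": 0},{"slide": [0,0.002,0],"grip": 0},{"slide": [0,0.002,0],"grip": 0},{"slide": [0,0.0,0],"grip": 0}]'

```text
schema error: expected keys rot, slide, grip
```

>>> arm_command --steps '[{"slide": [0.001,0,-0.02],"rot": [0,0,0],"grip": 0},{"slide": [0.001,0,-0.02],"rot": [0,0,0],"grip": 0},{"slide": [0.001,0,-0.02],"rot": [0,0,0],"grip": 0},{"slide": [0,0,-0.02],"rot": [0,0,0],"grip": 0},{"slide": [0,0,-0.02],"rot": [0,0,0],"grip": 0},{"slide": [0,0,-0.02],"rot": [0,0,0],"grip": 0},{"slide": [0,0,-0.016],"rot": [0,0,0],"grip": 0},{"slide": [0,0,0],"rot": [0,0,0],"grip": 0}]'

```text
time: 4.25
ee_pos: [0.6189, -0.0953, 0.0911]
eef_rot: [-0.028, 1.0, 0.0, -0.001]
ft_force: [-0.7, -1.0, 1.2]
width: 0.0004
grip_force: 0.0
```

>>> arm_command --steps '[{"slide": [0,0.002,0],"rot": [0,0,0],"grip": 0},{"slide": [0,0.002,0],"rot": [0,0,0],"grip": 0},{"slide": [0,0.002,0],"rot": [0,0,0],"grip": 0},{"slide": [0,0.002,0],"rot": [0,0,0],"grip": 0},{"slide": [-0.001,0.002,0],"rot": [0,0,0],"grip": 0},{"slide": [0,0.002,0],"rot": [0,0,0],"grip": 0},{"slide": [0,0.002,0],"rot": [0,0,0],"grip": 0},{"slide": [0,0,0],"rot": [0,0,0],"grip": 0}]'

```text
time: 5.25
ee_pos: [0.6187, -0.0812, 0.0926]
eef_rot: [-0.029, 1.0, 0.0, 0.0]
ft_force: [1.0, -0.6, 0.3]
width: 0.0004
grip_force: 0.0
```

>>> arm_command --steps '[{"slide": [0,0.0015,0],"rot": [0,0,0],"grip": 0},{"slide": [0,0.0015,0],"rot": [0,0,0],"grip": 0},{"slide": [0,0.0015,0],"rot": [0,0,0],"grip": 0},{"slide": [-0.0005,0.0015,0],"rot": [0,0,0],"grip": 0},{"slide": [0,0.0015,0],"rot": [0,0,0],"grip": 0},{"slide": [0,0.0015,0],"rot": [0,0,0],"grip": 0},{"slide": [0,0,0],"rot": [0,0,0],"grip": 0},{"slide": [0,0,0],"rot": [0,0,0],"grip": 0}]'

```text
time: 6.25
ee_pos: [0.6182, -0.0726, 0.0926]
eef_rot: [-0.028, 1.0, 0.0, 0.0]
ft_force: [-0.2, 0.0, 1.0]
width: 0.0002
grip_force: 0.0
```

>>> arm_command --steps '[{"slide": [0,0.0015,0],"rot": [0,0,0],"grip": 0},{"slide": [0,0.0015,0],"rot": [0,0,0],"grip": 0},{"slide": [0,0.0015,0],"rot": [0,0,0],"grip": 0},{"slide": [-0.0005,0.0015,0],"rot": [0,0,0],"grip": 0},{"slide": [0,0.0015,0],"rot": [0,0,0],"grip": 0},{"slide": [0,0.0015,0],"rot": [0,0,0],"grip": 0},{"slide": [0,0,0],"rot": [0,0,0],"grip": 0},{"slide": [0,0,0],"rot": [0,0,0],"grip": 0}]'

```text
time: 7.25
ee_pos: [0.6178, -0.0656, 0.0926]
eef_rot: [-0.028, 1.0, -0.001, 0.0]
ft_force: [0.7, -6.4, -1.6]
width: 0.0001
grip_force: 3.1
```

>>> arm_command --steps '[{"slide": [-0.0001,0.002,0],"rot": [0,0,0],"grip": 0},{"slide": [-0.0001,0.002,0],"rot": [0,0,0],"grip": 0},{"slide": [-0.0001,0.002,0],"rot": [0,0,0],"grip": 0},{"slide": [-0.0001,0.002,0],"rot": [0,0,0],"grip": 0},{"slide": [-0.0001,0.002,0],"rot": [0,0,0],"grip": 0},{"slide": [-0.0001,0.002,0],"rot": [0,0,0],"grip": 0},{"slide": [0,0,0],"rot": [0,0,0],"grip": 0},{"slide": [0,0,0],"rot": [0,0,0],"grip": 0}]'

```text
time: 8.25
ee_pos: [0.6171, -0.0541, 0.0927]
eef_rot: [-0.027, 1.0, -0.001, 0.0]
ft_force: [1.0, -7.6, -1.7]
width: 0.0004
grip_force: 3.8
```

>>> arm_command --steps '[{"slide": [-0.0001,0.001,0],"rot": [0,0,0],"grip": 0},{"slide": [0,0.001,0],"rot": [0,0,0],"grip": 0},{"slide": [-0.0001,0.001,0],"rot": [0,0,0],"grip": 0},{"slide": [0,0.001,0],"rot": [0,0,0],"grip": 0},{"slide": [0,0,0],"rot": [0,0,0],"grip": 0},{"slide": [0,0,0],"rot": [0,0,0],"grip": 0},{"slide": [0,0,0],"rot": [0,0,0],"grip": 0},{"slide": [0,0,0],"rot": [0,0,0],"grip": 0}]'

```text
time: 9.25
ee_pos: [0.6169, -0.0503, 0.0927]
eef_rot: [-0.027, 1.0, -0.001, 0.0]
ft_force: [1.1, -8.6, -1.4]
width: 0.0004
grip_force: 4.0
```

>>> arm_command --steps '[{"slide": [-0.0001,0.001,0],"rot": [0,0,0],"grip": 0},{"slide": [0,0.001,0],"rot": [0,0,0],"grip": 0},{"slide": [-0.0001,0.001,0],"rot": [0,0,0],"grip": 0},{"slide": [0,0.001,0],"rot": [0,0,0],"grip": 0},{"slide": [0,0,0],"rot": [0,0,0],"grip": 0},{"slide": [0,0,0],"rot": [0,0,0],"grip": 0},{"slide": [0,0,0],"rot": [0,0,0],"grip": 0},{"slide": [0,0,0],"rot": [0,0,0],"grip": 0}]'

```text
time: 10.25
ee_pos: [0.6167, -0.0465, 0.0927]
eef_rot: [-0.027, 1.0, -0.002, 0.0]
ft_force: [0.6, -9.7, -0.3]
width: 0.0003
grip_force: 4.2
```

>>> arm_command --steps '[{"slide": [-0.0001,0.001,0],"rot": [0,0,0],"grip": 0},{"slide": [0,0.001,0],"rot": [0,0,0],"grip": 0},{"slide": [-0.0001,0.001,0],"rot": [0,0,0],"grip": 0},{"slide": [0,0.001,0],"rot": [0,0,0],"grip": 0},{"slide": [0,0,0],"rot": [0,0,0],"grip": 0},{"slide": [0,0,0],"rot": [0,0,0],"grip": 0},{"slide": [0,0,0],"rot": [0,0,0],"grip": 0},{"slide": [0,0,0],"rot": [0,0,0],"grip": 0}]'

```text
time: 11.25
ee_pos: [0.6165, -0.0427, 0.0926]
eef_rot: [-0.027, 1.0, -0.002, 0.0]
ft_force: [0.9, -9.3, -1.2]
width: 0.0005
grip_force: 4.5
```

>>> arm_command --steps '[{"slide": [-0.0001,0.001,0],"rot": [0,0,0],"grip": 0},{"slide": [0,0.001,0],"rot": [0,0,0],"grip": 0},{"slide": [-0.0001,0.001,0],"rot": [0,0,0],"grip": 0},{"slide": [0,0.001,0],"rot": [0,0,0],"grip": 0},{"slide": [0,0,0],"rot": [0,0,0],"grip": 0},{"slide": [0,0,0],"rot": [0,0,0],"grip": 0},{"slide": [0,0,0],"rot": [0,0,0],"grip": 0},{"slide": [0,0,0],"rot": [0,0,0],"grip": 0}]'

```text
time: 12.25
ee_pos: [0.6163, -0.0389, 0.0926]
eef_rot: [-0.027, 1.0, -0.002, 0.0]
ft_force: [0.8, -10.0, -1.1]
width: 0.0004
grip_force: 4.7
```

>>> arm_command --steps '[{"slide": [-0.0001,0.001,0],"rot": [0,0,0],"grip": 0},{"slide": [0,0.001,0],"rot": [0,0,0],"grip": 0},{"slide": [-0.0001,0.001,0],"rot": [0,0,0],"grip": 0},{"slide": [0,0.001,0],"rot": [0,0,0],"grip": 0},{"slide": [0,0,0],"rot": [0,0,0],"grip": 0},{"slide": [0,0,0],"rot": [0,0,0],"grip": 0},{"slide": [0,0,0],"rot": [0,0,0],"grip": 0},{"slide": [0,0,0],"rot": [0,0,0],"grip": 0}]'

```text
time: 13.25
ee_pos: [0.6161, -0.0357, 0.0927]
eef_rot: [-0.027, 1.0, -0.002, 0.0]
ft_force: [1.2, -11.6, -1.7]
width: 0.0001
grip_force: 5.7
```

>>> arm_command --steps '[{"slide": [-0.0001,0.001,0],"rot": [0,0,0],"grip": 0},{"slide": [0,0.001,0],"rot": [0,0,0],"grip": 0},{"slide": [-0.0001,0.001,0],"rot": [0,0,0],"grip": 0},{"slide": [0,0.001,0],"rot": [0,0,0],"grip": 0},{"slide": [0,0,0],"rot": [0,0,0],"grip": 0},{"slide": [0,0,0],"rot": [0,0,0],"grip": 0},{"slide": [0,0,0],"rot": [0,0,0],"grip": 0},{"slide": [0,0,0],"rot": [0,0,0],"grip": 0}]'

```text
time: 14.25
ee_pos: [0.616, -0.0336, 0.0927]
eef_rot: [-0.026, 1.0, -0.003, 0.0]
ft_force: [2.6, -16.8, -1.8]
width: 0.0007
grip_force: 8.1
```

>>> arm_command --steps '[{"slide": [-0.0001,0.001,0],"rot": [0,0,0],"grip": 0},{"slide": [0,0.001,0],"rot": [0,0,0],"grip": 0},{"slide": [-0.0001,0.001,0],"rot": [0,0,0],"grip": 0},{"slide": [0,0.001,0],"rot": [0,0,0],"grip": 0},{"slide": [0,0,0],"rot": [0,0,0],"grip": 0},{"slide": [0,0,0],"rot": [0,0,0],"grip": 0},{"slide": [0,0,0],"rot": [0,0,0],"grip": 0},{"slide": [0,0,0],"rot": [0,0,0],"grip": 0}]'

```text
time: 15.25
ee_pos: [0.6157, -0.03, 0.0927]
eef_rot: [-0.026, 1.0, -0.003, 0.0]
ft_force: [1.8, -17.5, -2.7]
width: 0.0003
grip_force: 8.6
```

>>> arm_command --steps '[{"slide": [-0.0001,0.001,0],"rot": [0,0,0],"grip": 0},{"slide": [0,0.001,0],"rot": [0,0,0],"grip": 0},{"slide": [-0.0001,0.001,0],"rot": [0,0,0],"grip": 0},{"slide": [0,0.001,0],"rot": [0,0,0],"grip": 0},{"slide": [0,0,0],"rot": [0,0,0],"grip": 0},{"slide": [0,0,0],"rot": [0,0,0],"grip": 0},{"slide": [0,0,0],"rot": [0,0,0],"grip": 0},{"slide": [0,0,0],"rot": [0,0,0],"grip": 0}]'

```text
time: 16.25
ee_pos: [0.6155, -0.0242, 0.0926]
eef_rot: [-0.027, 1.0, -0.002, 0.0]
ft_force: [1.7, -13.0, -1.2]
width: 0.0004
grip_force: 6.3
```

>>> arm_command --steps '[{"slide": [-0.0001,0.001,0],"rot": [0,0,0],"grip": 0},{"slide": [0,0.001,0],"rot": [0,0,0],"grip": 0},{"slide": [-0.0001,0.001,0],"rot": [0,0,0],"grip": 0},{"slide": [0,0.001,0],"rot": [0,0,0],"grip": 0},{"slide": [0,0,0],"rot": [0,0,0],"grip": 0},{"slide": [0,0,0],"rot": [0,0,0],"grip": 0},{"slide": [0,0,0],"rot": [0,0,0],"grip": 0},{"slide": [0,0,0],"rot": [0,0,0],"grip": 0}]'

```text
time: 17.25
ee_pos: [0.6152, -0.0203, 0.0926]
eef_rot: [-0.026, 1.0, -0.002, 0.0]
ft_force: [1.8, -13.5, -1.4]
width: 0.0001
grip_force: 6.5
```

>>> arm_command --steps '[{"slide": [-0.0001,0.001,0],"rot": [0,0,0],"grip": 0},{"slide": [0,0.001,0],"rot": [0,0,0],"grip": 0},{"slide": [0,0.001,0],"rot": [0,0,0],"grip": 0},{"slide": [0,0,0],"rot": [0,0,0],"grip": 0},{"slide": [0,0,0],"rot": [0,0,0],"grip": 0},{"slide": [0,0,0],"rot": [0,0,0],"grip": 0},{"slide": [0,0,0],"rot": [0,0,0],"grip": 0},{"slide": [0,0,0],"rot": [0,0,0],"grip": 0}]'

```text
time: 18.25
ee_pos: [0.6151, -0.0174, 0.0926]
eef_rot: [-0.026, 1.0, -0.002, 0.0]
ft_force: [1.4, -13.6, -0.7]
width: 0.0002
grip_force: 6.6
```

>>> arm_command --steps '[{"slide": [-0.0001,0.001,0],"rot": [0,0,0],"grip": 0},{"slide": [0,0.001,0],"rot": [0,0,0],"grip": 0},{"slide": [0,0.001,0],"rot": [0,0,0],"grip": 0},{"slide": [0,0,0],"rot": [0,0,0],"grip": 0},{"slide": [0,0,0],"rot": [0,0,0],"grip": 0},{"slide": [0,0,0],"rot": [0,0,0],"grip": 0},{"slide": [0,0,0],"rot": [0,0,0],"grip": 0},{"slide": [0,0,0],"rot": [0,0,0],"grip": 0}]'

```text
time: 19.25
ee_pos: [0.6149, -0.0141, 0.0926]
eef_rot: [-0.027, 1.0, -0.002, -0.0]
ft_force: [-0.7, -12.8, 0.3]
width: 0.0003
grip_force: 6.2
```

>>> arm_command --steps '[{"slide": [-0.0001,0.001,0],"rot": [0,0,0],"grip": 0},{"slide": [0,0.001,0],"rot": [0,0,0],"grip": 0},{"slide": [0,0,0],"rot": [0,0,0],"grip": 0},{"slide": [0,0,0],"rot": [0,0,0],"grip": 0},{"slide": [0,0,0],"rot": [0,0,0],"grip": 0},{"slide": [0,0,0],"rot": [0,0,0],"grip": 0},{"slide": [0,0,0],"rot": [0,0,0],"grip": 0},{"slide": [0,0,0],"rot": [0,0,0],"grip": 0}]'

```text
time: 20.25
ee_pos: [0.6148, -0.0122, 0.0926]
eef_rot: [-0.027, 1.0, -0.002, -0.0]
ft_force: [-1.4, -12.9, 0.2]
width: 0.0001
grip_force: 6.4
```

>>> arm_command --steps '[{"slide": [-0.0001,0.001,0],"rot": [0,0,0],"grip": 0},{"slide": [0,0.001,0],"rot": [0,0,0],"grip": 0},{"slide": [0,0,0],"rot": [0,0,0],"grip": 0},{"slide": [0,0,0],"rot": [0,0,0],"grip": 0},{"slide": [0,0,0],"rot": [0,0,0],"grip": 0},{"slide": [0,0,0],"rot": [0,0,0],"grip": 0},{"slide": [0,0,0],"rot": [0,0,0],"grip": 0},{"slide": [0,0,0],"rot": [0,0,0],"grip": 0}]'

```text
time: 21.25
ee_pos: [0.6147, -0.0112, 0.0926]
eef_rot: [-0.026, 1.0, -0.003, -0.0]
ft_force: [-0.1, -16.5, -0.7]
width: 0.0003
grip_force: 7.7
```

>>> arm_command --steps '[{"slide": [0,-0.0015,0],"rot": [0,0,0],"grip": 0},{"slide": [0,-0.0015,0],"rot": [0,0,0],"grip": 0},{"slide": [0,-0.0015,0],"rot": [0,0,0],"grip": 0},{"slide": [0,-0.0015,0],"rot": [0,0,0],"grip": 0},{"slide": [0,-0.0015,0],"rot": [0,0,0],"grip": 0},{"slide": [0,-0.0015,0],"rot": [0,0,0],"grip": 0},{"slide": [0,-0.0015,0],"rot": [0,0,0],"grip": 0},{"slide": [0,-0.0015,0],"rot": [0,0,0],"grip": 0}]'

```text
time: 22.25
ee_pos: [0.6148, -0.0167, 0.0925]
eef_rot: [-0.029, 1.0, 0.0, -0.0]
ft_force: [-0.1, -0.3, -0.2]
width: 0.0003
grip_force: 0.0
```

>>> arm_command --steps '[{"slide": [0,-0.005,0],"rot": [0,0,0],"grip": 0},{"slide": [0,-0.005,0],"rot": [0,0,0],"grip": 0},{"slide": [0,0,0.02],"rot": [0,0,0],"grip": 0},{"slide": [0,0,0.025],"rot": [0,0,0],"grip": 0},{"slide": [0,0,0.025],"rot": [0,0,0],"grip": 0},{"slide": [-0.01,0.01,0],"rot": [0,0,0],"grip": 0},{"slide": [-0.02,0.025,0],"rot": [0,0,0],"grip": 0},{"slide": [-0.02,0.025,0],"rot": [0,0,0],"grip": 0}]'

```text
time: 23.25
ee_pos: [0.5637, 0.0337, 0.1625]
eef_rot: [-0.029, 1.0, 0.0, -0.0]
ft_force: [-0.2, 0.8, 0.3]
width: 0.0004
grip_force: 0.0
```

>>> arm_command --steps '[{"slide": [-0.02,0.025,0],"rot": [0,0,0],"grip": 0},{"slide": [-0.008,0.013,0],"rot": [0,0,0],"grip": 0},{"slide": [0,0,-0.015],"rot": [0,0,0],"grip": 0},{"slide": [0,0,-0.015],"rot": [0,0,0],"grip": 0},{"slide": [0,0,-0.015],"rot": [0,0,0],"grip": 0},{"slide": [0,0,-0.015],"rot": [0,0,0],"grip": 0},{"slide": [0,0,-0.005],"rot": [0,0,0],"grip": 0},{"slide": [0,0,0],"rot": [0,0,0],"grip": 0}]'

```text
time: 24.25
ee_pos: [0.5368, 0.0704, 0.0973]
eef_rot: [-0.028, 1.0, -0.0, -0.0]
ft_force: [-0.9, -0.5, 0.3]
width: 0.0003
grip_force: 0.0
```

Run:
```python
from h import *
p=shot('scene')
a=p['pixels'][180:330,190:390,::-1];cv2.imwrite('pics/s2c.png',cv2.resize(a,None,fx=4,fy=4,interpolation=2))
s=sensors.read_state();print(s['ee_pos'],s['ft_force'])
```

```text
[0.53714098 0.07047973 0.09776662] [0.06479183 0.08872079 0.36913714]
```

View pics/s2c.png

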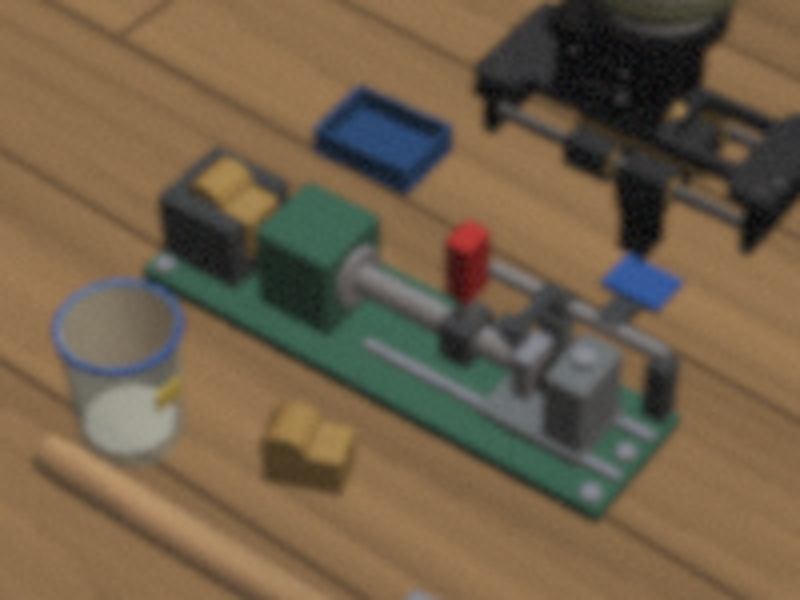

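The handle is held back by the sear at about (467,262) in the crop, with the lug against the buffer. The fingertips hang above the paddle at (640,280). Next I press it gently.

>>> arm_command --steps '[{"slide": [0,0,-0.008],"rot": [0,0,0],"grip": 0},{"slide": [0,0,-0.008],"rot": [0,0,0],"grip": 0},{"slide": [0,0,-0.006],"rot": [0,0,0],"grip": 0},{"slide": [0,0,-0.004],"rot": [0,0,0],"grip": 0},{"slide": [0,0,-0.003],"rot": [0,0,0],"grip": 0},{"slide": [0,0,-0.003],"rot": [0,0,0],"grip": 0},{"slide": [0,0,-0.002],"rot": [0,0,0],"grip": 0},{"slide": [0,0,0],"rot": [0,0,0],"grip": 0}]'

```text
time: 25.3
ee_pos: [0.5362, 0.0705, 0.0636]
eef_rot: [-0.028, 1.0, 0.0, -0.001]
ft_force: [-5.3, -1.0, 5.3]
width: 0.0004
grip_force: 3.6
```

>>> arm_command --steps '[{"slide": [0,0,-0.001],"rot": [0,0,0],"grip": 0},{"slide": [0,0,-0.001],"rot": [0,0,0],"grip": 0},{"slide": [0,0,-0.001],"rot": [0,0,0],"grip": 0},{"slide": [0,0,-0.001],"rot": [0,0,0],"grip": 0},{"slide": [0,0,0],"rot": [0,0,0],"grip": 0},{"slide": [0,0,0],"rot": [0,0,0],"grip": 0},{"slide": [0,0,0],"rot": [0,0,0],"grip": 0},{"slide": [0,0,0],"rot": [0,0,0],"grip": 0}]'

```text
time: 26.3
ee_pos: [0.5362, 0.0705, 0.0598]
eef_rot: [-0.028, 1.0, 0.0, -0.001]
ft_force: [-4.6, 0.6, 6.1]
width: 0.0005
grip_force: 4.2
```

Run:
```python
from h import *
p=shot('scene')
a=p['pixels'][180:330,190:390,::-1];cv2.imwrite('pics/s3c.png',cv2.resize(a,None,fx=4,fy=4,interpolation=2))
s=sensors.read_state();print(s['ee_pos'],s['ft_force'])
```

```text
[0.53624979 0.07052059 0.05980056] [-5.59972616 -0.83825249  7.76854833]
```

View pics/s3c.png

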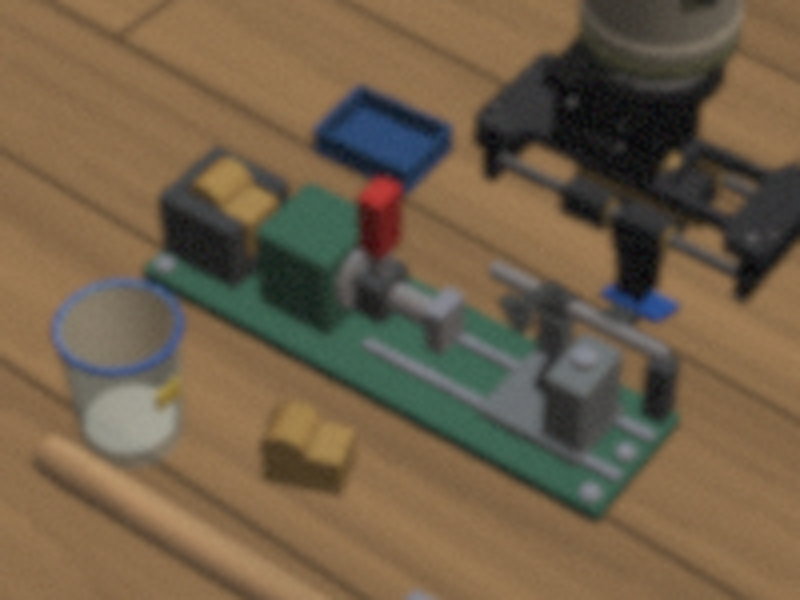

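The striker has fired: the handle is at (380,215), further forward than its starting (388,220), and the paddle is pressed. Now I lift off.

>>> arm_command --steps '[{"slide": [0,0,0.004],"rot": [0,0,0],"grip": 0},{"slide": [0,0,0.006],"rot": [0,0,0],"grip": 0},{"slide": [0,0,0.01],"rot": [0,0,0],"grip": 0},{"slide": [0,0,0.02],"rot": [0,0,0],"grip": 0},{"slide": [0,0,0.03],"rot": [0,0,0],"grip": 0},{"slide": [0,0,0.03],"rot": [0,0,0],"grip": 0},{"slide": [0,0,0.02],"rot": [0,0,0],"grip": 0},{"slide": [0,0,0],"rot": [0,0,0],"grip": 0}]'

```text
time: 27.35
ee_pos: [0.5379, 0.0707, 0.1812]
eef_rot: [-0.028, 1.0, 0.001, 0.002]
ft_force: [0.2, -0.1, -0.1]
width: 0.0005
grip_force: 0.0
```

Run:
```python
from h import *
p=shot('scene')
a=p['pixels'][180:330,190:390,::-1];cv2.imwrite('pics/s4c.png',cv2.resize(a,None,fx=4,fy=4,interpolation=2))
yy,xx=np.mgrid[:480,:640]
hsv=cv2.cvtColor(p['pixels'],cv2.COLOR_RGB2HSV).astype(int);H,S,V=hsv[...,0],hsv[...,1],hsv[...,2]
m=((H<6)|(H>174))&(S>150)&(V>90)&(xx>270)&(xx<320)&(yy>215)&(yy<280)
u=np.array([xx[m].mean(),yy[m].mean()]);a=at_z(p,u,.105);b=at_z(p,(287.74,232.83),.105);print('moved',a-b)
s=sensors.read_state();print(s['ee_pos'],s['ft_force'])
```

```text
moved [-1.95800787e-04 -6.38188534e-03 -1.11022302e-16]
[0.53716652 0.07062931 0.17990339] [0.69804767 0.26033823 0.12323448]
```

View pics/s4c.png

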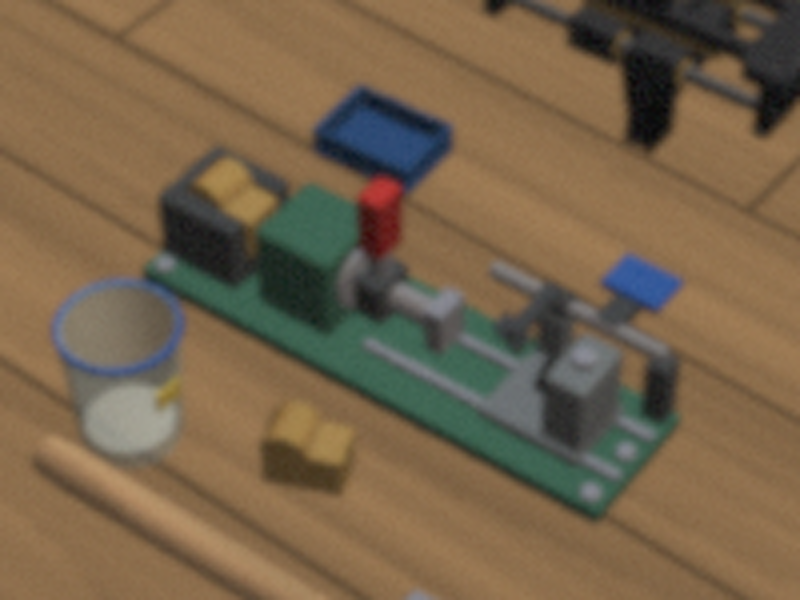

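The handle is at (380,215), 6 mm forward of its start, so the pin is home. The paddle is back up at (642,283) and the arm is clear.

```bash
python3 -c "
from bench import order
print(order.close_job())"
```

```text
the job is handed in; nothing more can be done
None
```

The job is handed in: I cocked the setter onto its sear with about 0.4 mm of buffer squeeze and tripped it with about 8 N on the paddle. In the last picture the striker sits about 6 mm forward of its start, so the pin should be fully home; the paddle is back up, and nothing else in view moved.

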